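Lay a tall housing down on its assembly rest

ROBOT

A 6-joint arm with a two-finger parallel gripper is mounted at the origin on the work surface. World frame = base frame: x ahead of the robot, y to its left, z up, the work surface at z = 0. Lengths are in m, angles in rad, forces in N, time in s.
With the tool pointing down it reaches from about 0.375 to 0.825 m from the base axis. Payload 5.5 kg.
Tool frame: the origin (TCP) lies on the centre line of the jaws, within the pads' length; the fingertips stand 11 mm ahead of it and the grasp point (between the pads) lies 8 mm behind it; z points along the fingers, y is the direction in which the jaws open and shut (so a half turn about z gives the same grasp; the last joint's range is limited). The gripper opens to 85 mm and grips with 20 to 120 N. Pads are 22 mm wide; open, the fingers measure 114 mm over their backs; the gripper's body (76 mm by 85 mm) begins 54 mm behind the grasp point. The pads swing forward as they close: fully open they stand 13 mm farther back than shut.
Start: joints at [1.265, 0.314, -0.047, 1.21, 0, 1.571], TCP at [0.181, 0.572, 0.204] pointing down, gripper open.
Joint ranges: [-2.67, 2.67], [-0.69, 1.73], [-1.03, 1.25], [-2.08, 2.16], [-1.42, 1.45], [-3.14, 3.14]. Speed limits (rad/s): [2.39, 2.39, 3.01, 3.14, 3.14, 3.14].

INTERFACE

Orientations are given as [roll, pitch, yaw] about the fixed x, y, z axes, in that order (R = Rz(yaw) Ry(pitch) Rx(roll)).
In Python, from station import bot, optics, order, nets gives the robot as it stands.
- The arm moves only by the tool servo_tool, never from a script. Its argument "increments" is a list of rows, each a list of 3 entries, a list of its own where there are three numbers: the shift along the tool's x, y, z scaled (see below), then the turn, a rotation vector about the tool's x, y, z scaled (see below), then the gripper command: -1 is shut, 1 is fully open, values between are in proportion. In form: [[[tx, ty, tz], [rx, ry, rz], claw], ...]. A call has 1 to 12 rows; each row is the pose to reach, as a shift and turn from the pose measured when the call began, along the tool's axes at that moment; what a row does not reach only later rows make up. The controller multiplies each number of a shift by 0.15 m and each number of a turn by 45 degrees. A row lasts 1/12 s, in which the tool goes at most 41.7 mm and 7.16 degrees, less where a joint would pass 70% of its speed; a pose out of reach is approached as far as the arm can. A call with a number of a shift or a turn outside -1 to 1 is refused whole. A call with a gripper value outside its range is refused whole. The fingers move at their own pace and stop on an object; the grip force is fixed at half the most. Time passes only in rows, so rows that repeat a pose let the fingers close. It gives the time, the measured TCP pose, the force and the opening at its end, in the units of the state.
- bot.sense(): the state, without advancing time (a new reading comes with each control period).
- optics.get_image(name): name is "scene" or "side" or "wrist"; returns a dict with "image" (400x640x3 uint8, red, green, blue), "K" (3x3 intrinsics, pixels), "rvec" (rotation vector, rad) and "tvec" (3), from world to camera coordinates, as OpenCV has them. Camera axes: x right, y down, z forward; pixel columns grow to the right and rows downward; lengths in m; the calibration is good to about 2 mm. The wrist camera is an equidistant fisheye: a pixel r from the principal point sees the ray r / f radians off the axis. A picture is of the moment at which its call begins. There is no depth.
- order.job_done(): hands the job in, once; it reports no verdict.
Trained networks look in a picture, given as the dict that the camera call returned (one of the last four; its "shot" number tells which), for a name from the list of things; names that differ only in an ending like _2 or _b are one class to them, and where a whole thing is asked for, a point or a joint stands for the part that bears it (a point fixed in the world has none). Each returns a list of dicts, best first, with "confidence" (0 to 1); they miss things now and then, are a little off and sometimes report something else, mostly with a low value. They report only what shows in the picture. A call takes as long as a camera call. They do not tell look-alikes from the thing itself.
- nets.spot_in(target, picture): "centre" ([x, y, z] in m, in the coordinates of the camera as it stood for that picture, good to about 4 mm: the middle of the surface that is visible of it).
- nets.masks_of(target, picture): "pixels" (400x640 bool, what is visible of it).
The state is a dict: "time": time; "joints": joint angles; "dq": joint speeds; "effort": joint torques, N m; "position": TCP position; "tcp_rot": TCP orientation; "force": force on the tool from outside, world axes, zero at the start; "moment": the same for the moment, N m; "grip_width": finger opening in m.
Only numpy, scipy, OpenCV 4.12 (cv2) and the standard library are available. Lean on these libraries where they do the work, as an engineer would, in place of code of your own. Each camera call takes 0.05 s, during which the arm holds its last target.

TASK

The tall white housing stands at the end of the black fixture on the green bench. Tip it over with the fingers, its foot staying at the small step of the fixture (the stop), so that it comes down onto the fixture's dark rest pad and lies flat on its side along the pad. Let it down gently all the way - do not let it fall - and do not pinch it, lift it off or carry it; leave the canister, the screwdriver and the small cover alone.

Things in the scene. Friction and masses are not known exactly. Their poses are not given: they have to be found in the camera images.
- fixture: Fixed black fixture, 195 x 130 mm. Origin: at the foot stop (a step across it), mid-width, on the bench (z = 0). x points from the standing ledge to the rest pad, the way the housing is to tip; z up. Ledge: light grey grippy rubber, x -80 to 0 mm, top 40 mm above the bench. Ledge and pad span y -63 to +63 mm.
- stop (a point): Middle of the stop's upper edge: the 8 mm high step at the fixture's x = 0, where the ledge (40 mm high) meets the pad (48 mm high). Axes as the fixture's.
- pad_end (a point): Middle of the pad's far upper edge. The flat dark rubber rest pad runs from x = 0 (the stop) to x = 115 mm, top 48 mm above the bench. Beyond it is free space: the top end of the lying housing sticks out about 45 mm past this edge, with 48 mm of air beneath.
- housing: Loose white box, 32 mm thick (its x), 90 wide (y), 170 tall (z), 0.24 to 0.5 kg, centre of mass in the middle. Origin: centre of its underside. Starts upright on the ledge, its x within 0.05 rad of the fixture's x, its +x face 4 to 8 mm short of the stop; that face must end down on the pad. Past about 11 degrees of tilt it falls by itself unless held from the pad side.
- housing_toe (a point): Middle of the housing's lower front edge (its x = +16 mm, z = 0), the edge beside the step about which it tips. Lying, it ends up to about 20 mm on the ledge side of the step, as the foot can creep back a little when the top end is held up on a sloping finger.
- housing_center (a point): Centre of the housing (half-way up, 85 mm above its underside). Lying flat it is about 64 mm above the bench.
- housing_front (a point): Middle of the housing's +x face, 85 mm above its underside; this face ends down on the pad.
- canister: Bystander: white jar, 72 mm diameter, 120 mm tall; origin at the centre of its underside. Must be left where it is.
- screwdriver: Bystander: screwdriver, about 200 mm long, lying on the bench beyond the fixture; origin under its middle. Must be left where it is.
- cover: Bystander: small white open cover, 75 x 95 x 22 mm, lying on the bench; origin at the centre of its underside. Must be left where it is.
Not all that is in view belongs to the job. Leave any orange look-alike of the housing alone. Several things have the shape of the fixture; the one meant has the colours described above.

How it is judged:
By the outcome, as a careful person would: the job done as asked, in the order asked, and still so for the second after the job is handed in, with the robot touching nothing.
It also fails if it takes over 48 s, if anything falls off the work surface, if the arm or the gripper's body presses on something with over 40 N, if the wrist force passes 120 N, or if a joint passes its speed limit or range.

## Working session

There is one attempt and no reset: what is moved stays moved. The work goes in short steps, Python scripts to look and compute and a tool call to move; the robot and the scene stay as the last step left them, time stands still between calls to the robot, and variables do not carry over. Pictures are saved under pics/ and viewed, and the job is handed in when it is done.

Besides the shell and the picture viewer there is one more tool, called after "Call:" in YAML: its name, and indented under it one key for each argument. servo_tool: Moves the arm, as the interface text tells. Shifts and turns lie within -1 to 1; 1 stands for 0.15 m of shift or 45 degrees of turn. Its arguments: {"type":"object","properties":{"increments":{"type":"array","items":{"type":"array"}}},"required":["increments"]}

```bash
mkdir -p pics; ls; python3 - <<'E'
from station import bot,optics
import cv2
print(bot.sense())
for n in ("scene","side","wrist"):
    p=optics.get_image(n); cv2.imwrite(f"pics/a_{n}.png",p["image"][:,:,::-1]); print(n,p["K"].tolist(),p["rvec"],p["tvec"])
E
```

```text
pics
{'time': 0.0, 'joints': array([ 1.26501265e+00,  3.14210162e-01, -4.80381224e-02,  1.21020700e+00,
       -9.66458176e-06,  1.57081422e+00]), 'dq': array([-0.00203895,  0.00126597, -0.00046782,  0.00051113,  0.00088026,
        0.00064398]), 'effort': array([-1.83508237e-04, -5.39592218e+01,  3.39747763e+01,  1.93751935e-02,
       -3.51305998e-04,  8.06407996e-06]), 'position': array([0.18044564, 0.5715892 , 0.20326207]), 'tcp_rot': array([-3.13993369e+00,  9.69425289e-06,  2.83579110e+00]), 'force': array([0.64695506, 0.57759012, 0.21455497]), 'moment': array([0.00965624, 0.04739957, 0.04093975]), 'grip_width': 0.08515704543257915}
scene [[416.6933495882507, 0.0, 311.9235881494784], [0.0, 416.6933495882507, 201.796871542961], [0.0, 0.0, 1.0]] [ 2.22559061  0.66126528 -0.32595288] [-0.49440339 -0.17522733  1.5401293 ]
side [[483.36477276585254, 0.0, 313.4721672662839], [0.0, 483.36477276585254, 197.83982066128868], [0.0, 0.0, 1.0]] [ 2.13258285 -0.67873853  0.31635364] [-0.51985942  0.27503609  1.06333184]
wrist [[309.70691628693146, 0.0, 324.41916380816554], [0.0, 309.70691628693146, 196.2383357138402], [0.0, 0.0, 1.0]] [-2.30475003 -1.68993171 -0.28058616] [-0.59935692 -0.04402109  0.38294842]
```

View pics/a_scene.png

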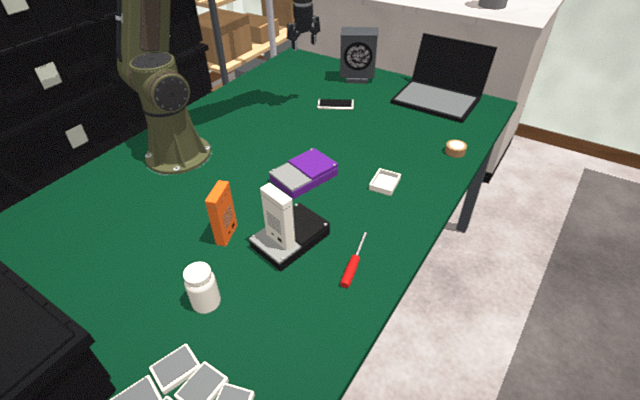

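View pics/a_side.png

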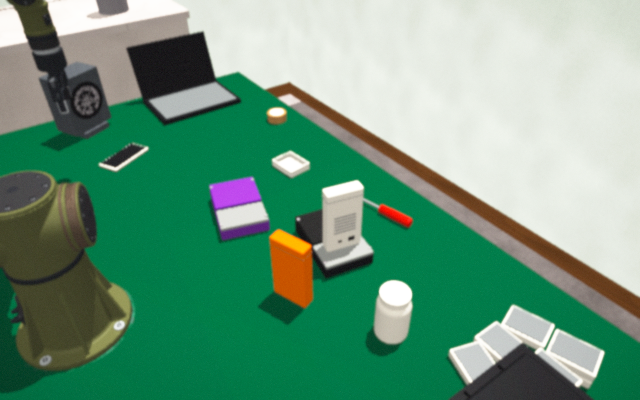

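View pics/a_wrist.png

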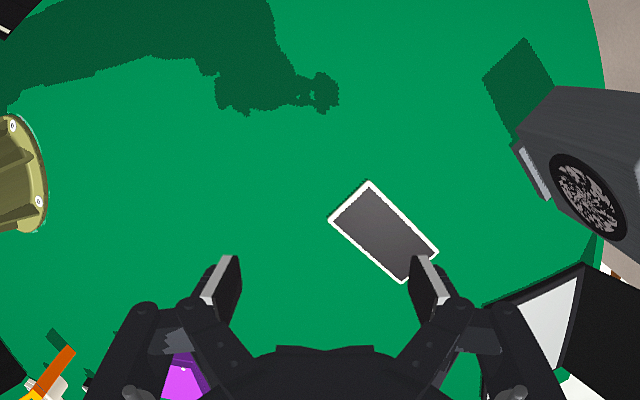

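The white housing on the black fixture is at scene (280,218) and side (342,218). The look-alikes are the orange box at scene (222,213) and the purple fixture at (305,172). White on black with a grey ledge and dark pad fits the description, so I'll enlarge both views to confirm it.

```bash
python3 - <<'E'
import cv2
a=cv2.imread("pics/a_scene.png")[170:280,230:350]; cv2.imwrite("pics/c_scene.png",cv2.resize(a,None,fx=5,fy=5,interpolation=cv2.INTER_CUBIC))
a=cv2.imread("pics/a_side.png")[170:285,285:420]; cv2.imwrite("pics/c_side.png",cv2.resize(a,None,fx=5,fy=5,interpolation=cv2.INTER_CUBIC))
E
```

```text
(no output)
```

View pics/c_scene.png

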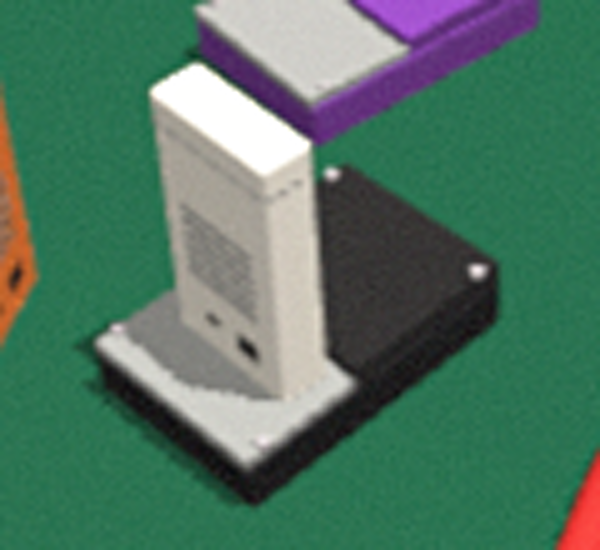

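View pics/c_side.png

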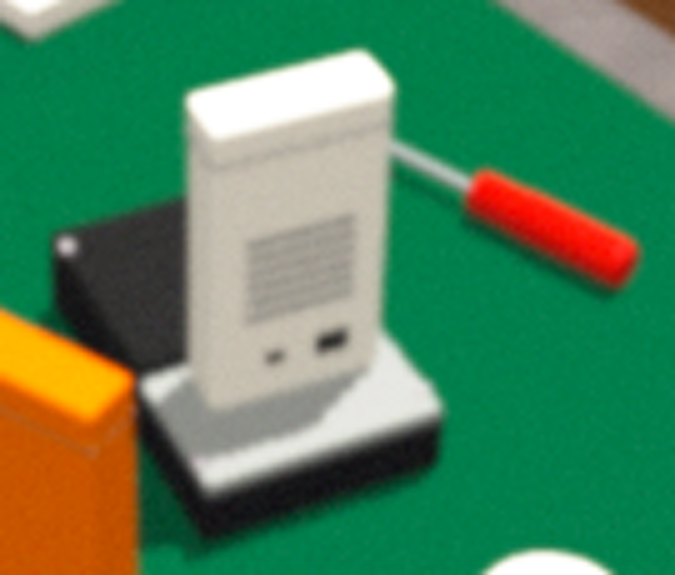

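```bash
cat > h.py <<'E'
import numpy as np,cv2
from scipy.optimize import least_squares
from scipy.spatial.transform import Rotation as R
cams={"scene":([[416.6933495882507,0,311.9235881494784],[0,416.6933495882507,201.796871542961],[0,0,1]],[2.22559061,0.66126528,-0.32595288],[-0.49440339,-0.17522733,1.5401293]),
"side":([[483.36477276585254,0,313.4721672662839],[0,483.36477276585254,197.83982066128868],[0,0,1]],[2.13258285,-0.67873853,0.31635364],[-0.51985942,0.27503609,1.06333184])}
def proj(n,X):
    K,r,t=cams[n]; return cv2.projectPoints(np.array(X,float).reshape(-1,1,3),np.array(r),np.array(t),np.array(K),None)[0].reshape(-1,2)
E
python3 - <<'E'
from h import *
off={"scene":(230,170),"side":(285,170)}
F=[("scene",95,342,-80,65,40),("scene",250,470,-80,-65,40),("scene",497,262,115,-65,48),("scene",345,168,115,65,48),("scene",355,382,0,-65,40),
("side",205,490,-80,65,40),("side",440,408,-80,-65,40),("side",58,240,115,65,48),("side",145,385,0,65,40)]
H=[("scene",152,92,-16,45,170),("scene",265,185,-16,-45,170),("scene",312,148,16,-45,170),("scene",200,62,16,45,170),("scene",283,398,-16,-45,0),("scene",183,322,-16,45,0),
("side",210,140,-16,45,170),("side",188,97,16,45,170),("side",365,52,16,-45,170),("side",393,95,-16,-45,170),("side",213,408,-16,45,0),("side",375,362,-16,-45,0)]
def fit(L,z):
    def f(p):
        o=[]
        for n,u,v,x,y,zz in L:
            X=R.from_euler('z',p[2]).apply(np.array([x,y,zz])/1000)+[p[0],p[1],z]
            o+=list(proj(n,X)[0]-[(u+.5)/5-.5+off[n][0],(v+.5)/5-.5+off[n][1]])
        return o
    best=min((least_squares(f,[.55,0,a],loss='soft_l1') for a in np.arange(-3,3,.7)),key=lambda s:s.cost)
    print(best.x,best.cost,np.round(best.fun,1).tolist()); return best.x
f=fit(F,0);h=fit(H,.04)
d=R.from_euler('z',-f[2]).apply([h[0]-f[0],h[1]-f[1],0]);print("housing in fixture",d,h[2]-f[2])
E
```

```text
[ 0.60148801 -0.14789588  1.37700073] 6.175490679719539 [-1.1, 0.1, -0.9, -0.4, 0.5, 0.9, -0.7, -1.2, 0.0, 0.6, 0.8, -0.6, 2.4, -0.3, -1.2, -1.2, -0.9, -0.8]
[ 0.60183131 -0.1681413   1.33067291] 8.977110144659669 [-0.8, -0.9, -0.8, -2.4, -0.2, -1.1, -0.4, -0.4, 0.0, 1.9, -0.5, -0.4, 0.6, -2.0, -0.4, -1.2, 0.3, -0.9, 0.8, -2.0, -0.1, 0.4, 1.1, 0.2]
housing in fixture [-0.01980032 -0.00423583  0.        ] -0.04632781836870237
```

```bash
cat >> h.py <<'E'
FX=np.array([0.6015,-0.1479,0.]);FY=1.377
def tp(x,z,th,yaw=FY,y=0.):
    "tool pose from fixture coords mm, tilt deg"
    p=FX+R.from_euler('z',FY).apply([x/1000,y/1000,z/1000])
    M=R.from_euler('z',yaw).as_matrix()
    B=np.column_stack([M@[0,1,0],M@[1,0,0],M@[0,0,-1]])
    return p,R.from_rotvec(M@[0,np.radians(th),0])*R.from_matrix(B)
def inc(targets,s=None):
    from station import bot
    s=s or bot.sense()
    p0=np.array(s["position"]);R0=R.from_euler('xyz',s["tcp_rot"])
    for p,q in targets:
        print(np.round(R0.inv().apply(p-p0)/.15,3).tolist(),np.round((R0.inv()*q).as_rotvec(degrees=True)/45,3).tolist())
def where():
    from station import bot
    s=bot.sense()
    p=R.from_euler('z',-FY).apply(np.array(s["position"])-FX)*1000
    Z=R.from_euler('z',-FY).apply(R.from_euler('xyz',s["tcp_rot"]).apply(np.eye(3)))
    print("t%.2f fix"%s["time"],p.round(1),"tilt %.1f"%np.degrees(np.arctan2(-Z[2][0],-Z[2][2])),"zaxis",Z[2].round(3),"xaxis",Z[0].round(3),"F",s["force"].round(1),"F_fix",R.from_euler('z',-FY).apply(s["force"]).round(1),"w %.4f"%s["grip_width"],"q",s["joints"].round(2))
def ray(n,u,v,z):
    K,r,t=map(np.array,cams[n]);Rm=cv2.Rodrigues(r)[0];C=-Rm.T@t;d=Rm.T@np.linalg.inv(K)@[u,v,1];return C+d*(z-C[2])/d[2]
E
python3 - <<'E'
from h import *
where()
for n,u,v,z in [("scene",305,172,.04),("scene",318,152,.048),("scene",337,165,.048),("scene",270,185,.04),("scene",385,182,.01),("scene",350,268,.01),("scene",222,213,.09),("scene",204,305,0)]:
    X=ray(n,u,v,z);print(u,v,X.round(3),"fix",(R.from_euler('z',-FY).apply(X-FX)*1000).round())
inc([(np.array([.18,.57,.40]),tp(0,0,0)[1]),tp(260,300,0),tp(260,300,45),tp(190,170,70)])
E
```

```text
t0.15 fix [625.1 551.7 203.4] tilt 0.1 zaxis [-0.001  0.    -1.   ] xaxis [0.112 0.994 0.   ] F [0.9 0.4 0. ] F_fix [ 0.5 -0.9  0. ] w 0.0856 q [ 1.26  0.31 -0.05  1.21  0.    1.57]
305 172 [0.488 0.119 0.04 ] fix [240. 162.  40.]
318 152 [0.469 0.228 0.048] fix [344. 203.  48.]
337 165 [0.564 0.199 0.048] fix [333. 104.  48.]
270 185 [0.432 0.004 0.04 ] fix [116. 196.  40.]
385 182 [0.721 0.246 0.01 ] fix [410. -41.  10.]
350 268 [ 0.804 -0.131  0.01 ] fix [  56. -195.   10.]
222 213 [ 0.435 -0.211  0.09 ] fix [-94. 151.  90.]
204 305 [ 0.551 -0.423  0.   ] fix [-280.   -3.    0.]
[-0.0, -0.014, -1.31] [-0.002, -0.0, -0.143]
[-3.927, -2.008, -0.641] [-0.002, -0.0, -0.143]
[-3.927, -2.008, -0.641] [0.997, -0.056, -0.135]
[-3.979, -2.471, 0.226] [1.552, -0.087, -0.124]
```

Call:
servo_tool:
  increments:
    - [[-1,-0.5,-1],[0,0,-0.14],0.5]
    - [[-1,-0.5,-1],[0,0,-0.14],0.5]
    - [[-1,-0.5,-1],[0,0,-0.14],0.5]
    - [[-1,-0.5,-1],[0,0,-0.14],0.5]
    - [[-1,-0.5,-1],[0,0,-0.14],0.5]
    - [[-1,-0.5,-1],[0,0,-0.14],0.5]
    - [[-1,-0.5,-1],[0,0,-0.14],0.5]

```text
time: 0.73
position: [0.3035, 0.4546, 0.3567]
tcp_rot: [3.138, 0.002, 2.942]
force: [-0.1, -0.7, 0.7]
grip_width: 0.0638
```

Call:
servo_tool:
  increments:
    - [[-1,-0.5,0],[0,0,0],0.5]
    - [[-1,-0.5,0],[0,0,0],0.5]
    - [[-1,-0.5,0],[0,0,0],0.5]
    - [[-1,-0.5,0],[0,0,0],0.5]
    - [[-1,-0.5,0],[0,0,0],0.5]
    - [[-1,-0.5,0],[0,0,0],0.5]

```text
time: 1.23
position: [0.4364, 0.3506, 0.3548]
tcp_rot: [3.14, 0.0, 2.939]
force: [-0.4, -0.2, -1.4]
grip_width: 0.0641
```

Call:
servo_tool:
  increments:
    - [[-1,-0.5,0],[0.5,0,0],0.5]
    - [[-1,-0.5,0],[0.5,0,0],0.5]
    - [[-1,-0.5,0],[0.5,0,0],0.5]
    - [[-1,-0.5,0],[0.5,0,0],0.5]
    - [[-1,-0.5,0],[0.5,0,0],0.5]
    - [[-1,-0.5,0],[0.5,0,0],0.5]

```text
time: 1.73
position: [0.5685, 0.2481, 0.3507]
tcp_rot: [-2.747, -0.004, 2.939]
force: [-0.5, -0.2, 0.5]
grip_width: 0.0637
```

```bash
python3 - <<'E'
from h import *
where()
inc([tp(260,300,20),tp(230,220,45),tp(190,170,60),tp(170,90,70)])
E
```

```text
t1.73 fix [382.2 108.6 350.7] tilt 22.6 zaxis [-0.384  0.007 -0.923] xaxis [0.009 1.    0.004] F [-0.5 -0.2  0.5] F_fix [-0.3  0.4  0.5] w 0.0637 q [ 0.57  0.64  0.72  1.93 -0.28  0.81]
[-0.733, -0.617, 0.62] [-0.058, -0.009, -0.009]
[-0.737, -0.597, 1.189] [0.498, -0.011, -0.007]
[-0.741, -0.715, 1.599] [0.831, -0.012, -0.006]
[-0.744, -0.633, 2.143] [1.053, -0.012, -0.005]
```

Call:
servo_tool:
  increments:
    - [[-0.72,-0.6,0.7],[0.5,0,0],0.5]
    - [[-0.72,-0.6,0.7],[0.5,0,0],0.5]
    - [[-0.72,-0.6,0.7],[0.5,0,0],0.5]
    - [[-0.72,-0.6,0.7],[0.5,0,0],0.5]
    - [[-0.72,-0.6,0.7],[0.5,0,0],0.5]
    - [[-0.72,-0.6,0.7],[0.5,0,0],0.5]
    - [[-0.72,-0.6,0.7],[0.5,0,0],0.5]

```text
time: 2.32
position: [0.6482, 0.1069, 0.2896]
tcp_rot: [-2.357, -0.003, 2.939]
force: [0.0, -0.1, 1.6]
grip_width: 0.0637
```

```bash
python3 - <<'E'
from h import *
where()
inc([tp(220,200,60),tp(190,170,70),tp(170,90,70)])
E
```

```text
t2.32 fix [259.    3.2 289.6] tilt 45.0 zaxis [-0.707  0.008 -0.707] xaxis [0.009 1.    0.003] F [ 0.  -0.1  1.6] F_fix [-0.1 -0.1  1.6] w 0.0637 q [ 0.47  0.91  0.85  2.07 -0.58  0.84]
[-0.025, 0.238, 0.606] [0.334, -0.011, -0.004]
[-0.028, 0.238, 0.889] [0.556, -0.011, -0.003]
[-0.03, 0.521, 1.36] [0.556, -0.011, -0.003]
```

Call:
servo_tool:
  increments:
    - [[-0.02,0.24,0.7],[0.33,-0.01,0],0.5]
    - [[-0.02,0.24,0.7],[0.33,-0.01,0],0.5]
    - [[-0.02,0.24,0.7],[0.33,-0.01,0],0.5]
    - [[-0.02,0.24,0.7],[0.33,-0.01,0],0.5]
    - [[-0.02,0.24,0.7],[0.33,-0.01,0],0.5]

```text
time: 2.73
position: [0.6406, 0.0602, 0.1921]
tcp_rot: [-2.098, 0.003, 2.947]
force: [0.6, 0.1, 3.0]
grip_width: 0.0643
```

```bash
python3 - <<'E'
from h import *
where()
inc([tp(200,120,60),tp(180,95,70),tp(170,90,60)])
E
```

```text
t2.73 fix [211.8   1.7 192.1] tilt 59.8 zaxis [-0.864 -0.001 -0.503] xaxis [ 0.001  1.    -0.003] F [0.6 0.1 3. ] F_fix [ 0.2 -0.6  3. ] w 0.0643 q [ 0.48  1.03  0.66  2.02 -0.74  1.01]
[-0.01, 0.376, 0.31] [0.005, 0.001, -0.004]
[-0.01, 0.453, 0.509] [0.227, 0.001, -0.004]
[-0.01, 0.448, 0.584] [0.005, 0.001, -0.004]
```

Tilt 60 is reachable. Now trying tilt 70 at the final position.

Call:
servo_tool:
  increments:
    - [[0,0.37,0.3],[0.23,0,0],0.5]
    - [[0,0.37,0.3],[0.23,0,0],0.5]
    - [[0,0.45,0.51],[0.23,0,0],0.5]
    - [[0,0.45,0.51],[0.23,0,0],0.5]
    - [[0,0.45,0.51],[0.23,0,0],0.5]

```text
time: 3.15
position: [0.6365, 0.0299, 0.1004]
tcp_rot: [-1.922, 0.009, 2.947]
force: [0.8, 0.2, 1.9]
grip_width: 0.0641
```

```bash
python3 - <<'E'
from h import *
from station import optics
where()
for n in ("scene","side"):
    p=optics.get_image(n); cv2.imwrite(f"pics/b_{n}.png",p["image"][:,:,::-1])
inc([tp(180,90,80),tp(180,90,85)])
E
```

```text
t3.15 fix [ 1.812e+02 -1.000e-01  1.004e+02] tilt 69.9 zaxis [-0.939 -0.003 -0.344] xaxis [ 0.     1.    -0.009] F [0.8 0.2 1.9] F_fix [ 0.4 -0.8  1.9] w 0.0641 q [ 0.47  1.22  0.65  2.04 -0.83  1.17]
[0.009, 0.072, 0.043] [0.229, 0.005, -0.015]
[0.009, 0.072, 0.043] [0.34, 0.004, -0.016]
```

View pics/b_scene.png

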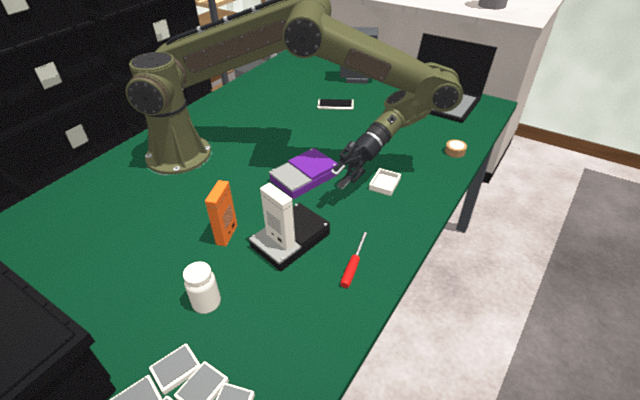

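View pics/b_side.png

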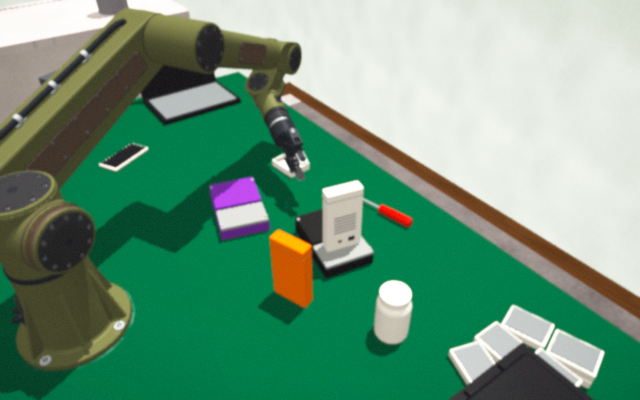

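Call:
servo_tool:
  increments:
    - [[0,0.07,0.04],[0.23,0,-0.01],0.5]
    - [[0,0.07,0.04],[0.23,0,-0.01],0.5]
    - [[0,0.07,0.04],[0.23,0,-0.01],0.5]
    - [[0,0.07,0.04],[0.23,0,-0.01],0.5]

```text
time: 3.58
position: [0.6242, 0.0184, 0.0873]
tcp_rot: [-1.774, 0.013, 2.969]
force: [-0.4, -0.1, 1.3]
grip_width: 0.0637
```

```bash
python3 - <<'E'
from h import *
where()
h=1.335
inc([tp(230,150,60,h),tp(200,250,35,h),tp(100,310,10,h),tp(-20,290,0,h)])
E
```

```text
t3.58 fix [167.6   9.7  87.3] tilt 78.4 zaxis [-0.979 -0.024 -0.202] xaxis [-0.021  1.    -0.013] F [-0.4 -0.1  1.3] F_fix [-0.2  0.3  1.3] w 0.0637 q [ 0.49  1.32  0.66  2.16 -0.89  1.33]
[-0.079, -0.325, -0.49] [-0.407, 0.082, 0.014]
[-0.083, -1.018, -0.429] [-0.963, 0.078, 0.032]
[-0.074, -1.544, 0.143] [-1.518, 0.072, 0.05]
[-0.055, -1.575, 0.953] [-1.74, 0.069, 0.057]
```

Call:
servo_tool:
  increments:
    - [[-0.08,-0.33,-0.49],[-0.4,0.08,0],0.5]
    - [[-0.08,-0.33,-0.49],[-0.4,0.08,0],0.5]
    - [[-0.08,-0.33,-0.49],[-0.4,0.08,0],0.5]
    - [[-0.08,-1,-0.43],[-0.9,0.08,0],0.5]
    - [[-0.08,-1,-0.43],[-0.9,0.08,0],0.5]
    - [[-0.08,-1,-0.43],[-0.9,0.08,0],0.5]
    - [[-0.08,-1,-0.43],[-0.9,0.08,0],0.5]
    - [[-0.08,-1,-0.43],[-0.9,0.08,0],0.5]

```text
time: 4.25
position: [0.6421, 0.0474, 0.2619]
tcp_rot: [-2.494, -0.001, 2.915]
force: [0.3, -0.0, -0.4]
grip_width: 0.064
```

```bash
python3 - <<'E'
from h import *
where()
h=1.335
inc([tp(100,310,10,h),tp(-20,300,0,h)])
E
```

```text
t4.25 fix [199.4  -2.3 261.9] tilt 37.1 zaxis [-0.603  0.021 -0.798] xaxis [0.033 0.999 0.001] F [ 0.3 -0.  -0.4] F_fix [ 0.  -0.3 -0.4] w 0.0640 q [ 0.36  0.71  0.53  1.78 -0.53  0.69]
[-0.007, -0.722, 0.144] [-0.602, 0.003, 0.011]
[-0.033, -1.32, 0.679] [-0.824, 0.003, 0.011]
```

Call:
servo_tool:
  increments:
    - [[0,-0.5,-0.1],[-0.4,0,0.01],0.5]
    - [[0,-0.5,-0.1],[-0.4,0,0.01],0.5]
    - [[0,-0.8,0.14],[-0.8,0,0.01],0.5]
    - [[0,-0.8,0.14],[-0.8,0,0.01],0.5]
    - [[-0.02,-1,0.4],[-0.82,0,0.01],0.5]
    - [[-0.02,-1,0.4],[-0.82,0,0.01],0.5]
    - [[-0.02,-1,0.4],[-0.82,0,0.01],0.5]

```text
time: 4.83
position: [0.6075, -0.1115, 0.3074]
tcp_rot: [-3.138, 0.004, 2.898]
force: [-0.6, -0.1, 0.4]
grip_width: 0.0642
```

```bash
python3 - <<'E'
from h import *
where()
h=1.335
inc([tp(-20,290,0,h,-4)])
E
```

```text
t4.83 fix [ 36.9   1.1 307.4] tilt 0.2 zaxis [-0.003 -0.004 -1.   ] xaxis [ 0.05   0.999 -0.004] F [-0.6 -0.1  0.4] F_fix [-0.2  0.6  0.4] w 0.0642 q [-0.18  0.33  0.21  1.45 -0.    0.06]
[-0.052, -0.377, 0.117] [-0.004, 0.005, -0.01]
```

Call:
servo_tool:
  increments:
    - [[-0.05,-0.38,0.1],[0,0,-0.01],0.5]
    - [[-0.05,-0.38,0.2],[0,0,-0.01],0.5]
    - [[-0.05,-0.38,0.3],[0,0,-0.01],0.5]
    - [[-0.05,-0.38,0.33],[0,0,-0.01],0.5]
    - [[-0.05,-0.38,0.33],[0,0,-0.01],0.5]

```text
time: 5.25
position: [0.6005, -0.1672, 0.258]
tcp_rot: [-3.139, 0.001, 2.907]
force: [-0.2, 0.0, 0.2]
grip_width: 0.064
```

```bash
python3 - <<'E'
from h import *
from station import optics
where()
h=1.335
for n in ("scene","side","wrist"):
    p=optics.get_image(n); cv2.imwrite(f"pics/d_{n}.png",p["image"][:,:,::-1])
a=cv2.imread("pics/d_scene.png")[130:270,220:360];b=cv2.imread("pics/d_side.png")[130:270,270:410]
cv2.imwrite("pics/d_c.png",cv2.resize(np.hstack([a,b]),None,fx=2.8,fy=2.8,interpolation=cv2.INTER_CUBIC))
print(p["K"],p["rvec"],p["tvec"])
E
```

```text
t5.25 fix [-19.2  -2.7 258. ] tilt 0.2 zaxis [-0.003 -0.001 -1.   ] xaxis [ 0.04   0.999 -0.001] F [-0.2  0.   0.2] F_fix [-0.   0.2  0.2] w 0.0640 q [-0.27  0.34  0.12  1.34 -0.   -0.04]
[[309.70691629   0.         324.41916381]
 [  0.         309.70691629 196.23833571]
 [  0.           0.           1.        ]] [-2.24273716 -1.77326958 -0.29667678] [ 0.02419323 -0.65184645  0.22727952]
```

View pics/d_c.png

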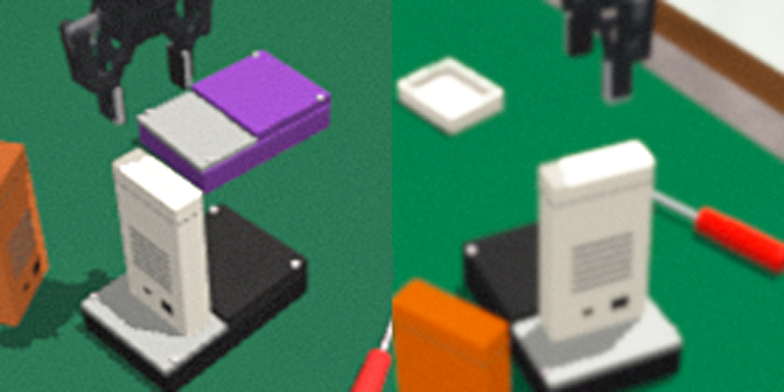

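View pics/d_wrist.png

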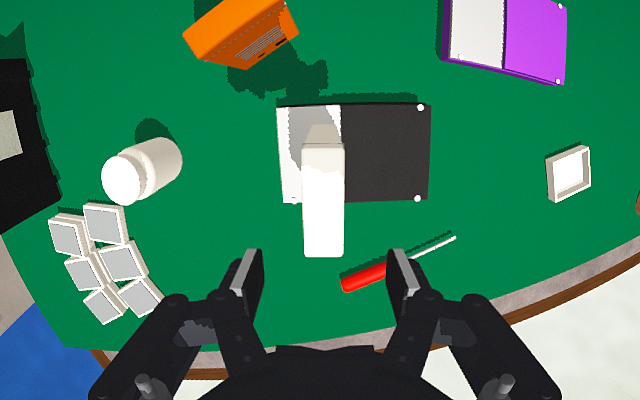

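Call:
servo_tool:
  increments:
    - [[0,0,0.15],[0,0,0],0.5]
    - [[0,0,0.25],[0,0,0],0.5]
    - [[0,0,0.35],[0,0,0],0.5]
    - [[0,0,0.41],[0,0,0],0.5]
    - [[0,0,0.41],[0,0,0],0.5]
    - [[0,0,0.41],[0,0,0],0.3]

```text
time: 5.9
position: [0.6025, -0.1671, 0.1989]
tcp_rot: [-3.138, 0.005, 2.909]
force: [-0.3, -0.1, -0.6]
grip_width: 0.0555
```

```bash
python3 - <<'E'
from h import *
from station import optics
where()
for n in ("scene","side","wrist"):
    p=optics.get_image(n); cv2.imwrite(f"pics/e_{n}.png",p["image"][:,:,::-1])
a=cv2.imread("pics/e_scene.png")[130:270,220:360];b=cv2.imread("pics/e_side.png")[130:270,270:410]
cv2.imwrite("pics/e_c.png",cv2.resize(np.hstack([a,b]),None,fx=2.8,fy=2.8,interpolation=cv2.INTER_CUBIC))
E
```

```text
t5.90 fix [-18.7  -4.7 198.9] tilt 0.2 zaxis [-0.004 -0.005 -1.   ] xaxis [ 0.039  0.999 -0.005] F [-0.3 -0.1 -0.6] F_fix [-0.2  0.3 -0.6] w 0.0555 q [-0.27  0.36  0.    1.21 -0.   -0.04]
```

View pics/e_c.png

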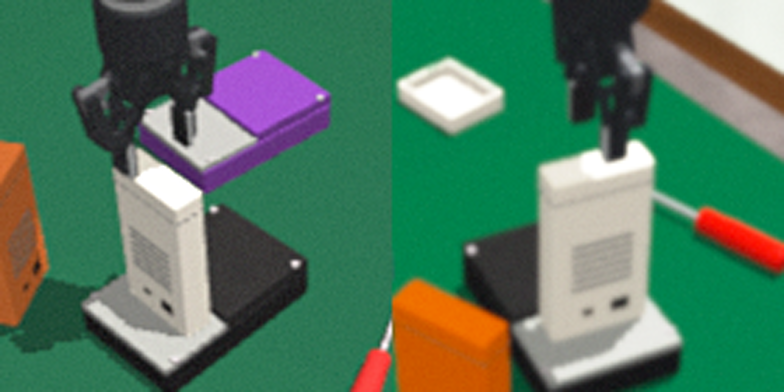

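View pics/e_wrist.png

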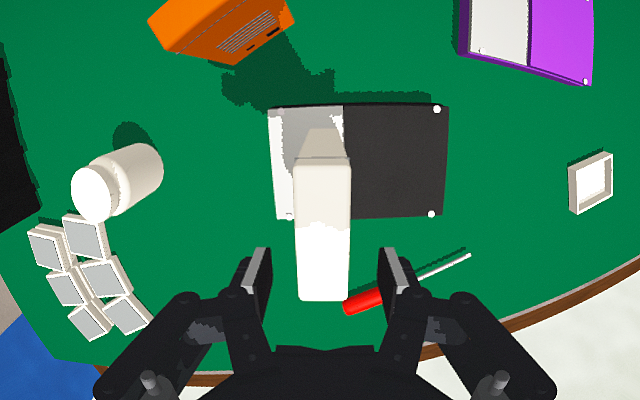

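```bash
cat >> h.py <<'E'
def wproj(p,X):
    q=cv2.Rodrigues(np.array(p["rvec"]))[0]@np.array(X).T+np.array(p["tvec"])[:,None]
    r=np.hypot(q[0],q[1]);a=np.arctan2(r,q[2]);K=p["K"];return np.stack([K[0][2]+K[0][0]*a*q[0]/r,K[1][2]+K[0][0]*a*q[1]/r],1)
def fw(x,y,z): return FX+R.from_euler('z',FY).apply(np.array([x,y,z])/1000)
E
python3 - <<'E'
from h import *
from station import bot,optics
p=optics.get_image("wrist");s=bot.sense()
T=R.from_euler('xyz',s["tcp_rot"]);P=np.array(s["position"])
for nm,l in [("rear tip",[0,-28,11]),("front tip",[0,28,11]),("rear tip-5",[0,-28,3]),("+x",[11,-28,11]),("-x",[-11,-28,11])]:
    X=P+T.apply(np.array(l)/1000); print(nm,"wrist",wproj(p,[X]).round(),"scene crop",((proj("scene",X)-[220,130])*2.8).round(),"side crop",((proj("side",X)-[270,130])*2.8+[392,0]).round())
for c in [(-16,45),(-16,-45),(16,-45),(16,45)]:
    X=np.array([0.6018,-.1681,.21])+R.from_euler('z',1.3307).apply(np.array([*c,0])/1000)
    print("corner",c,"wrist",wproj(p,[X]).round(),"scene",((proj("scene",X)-[220,130])*2.8).round(),"side",((proj("side",X)-[270,130])*2.8+[392,0]).round())
E
```

```text
rear tip wrist [[281. 226.]] scene crop [[134. 208.]] side crop [[611. 200.]]
front tip wrist [[367. 226.]] scene crop [[182. 179.]] side crop [[583. 162.]]
rear tip-5 wrist [[279. 231.]] scene crop [[133. 201.]] side crop [[611. 192.]]
+x wrist [[280. 210.]] scene crop [[126. 202.]] side crop [[598. 203.]]
-x wrist [[282. 241.]] scene crop [[141. 214.]] side crop [[623. 197.]]
corner (-16, 45) wrist [[293. 164.]] scene [[110. 160.]] side [[552. 184.]]
corner (-16, -45) wrist [[298. 300.]] scene [[173. 208.]] side [[655. 158.]]
corner (16, -45) wrist [[347. 300.]] scene [[201. 191.]] side [[638. 137.]]
corner (16, 45) wrist [[353. 164.]] scene [[138. 144.]] side [[537. 162.]]
```

```bash
python3 - <<'E'
from h import *
from station import bot,optics
s=bot.sense();T=R.from_euler('xyz',s["tcp_rot"]);P=np.array(s["position"])
out=[]
for n,o in (("scene",(240,150)),("side",(310,140))):
    im=optics.get_image(n)["image"][:,:,::-1]; a=cv2.resize(im[o[1]:o[1]+75,o[0]:o[0]+75],None,fx=5,fy=5,interpolation=cv2.INTER_CUBIC)
    for l in ([0,-28,11],[0,28,11],[0,0,0]):
        u=(proj(n,P+T.apply(np.array(l)/1000))[0]-o)*5+2; cv2.circle(a,tuple(int(v) for v in u),3,(0,0,255),-1)
    out.append(a)
cv2.imwrite("pics/e2.png",np.hstack(out))
E
```

```text
(no output)
```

View pics/e2.png

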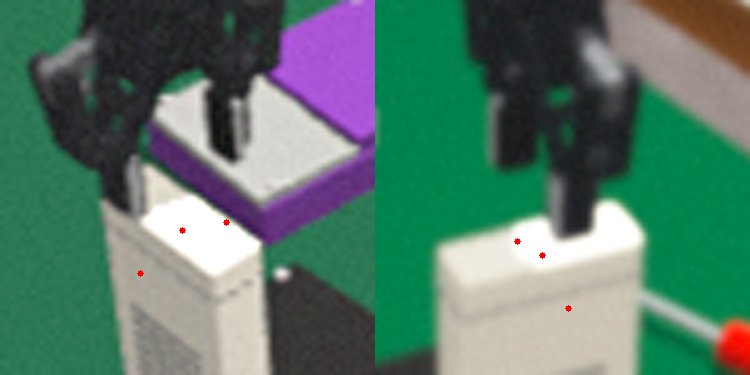

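```bash
python3 - <<'E'
from h import *
from station import bot,optics
p=optics.get_image("wrist");s=bot.sense()
T=R.from_euler('xyz',s["tcp_rot"]);P=np.array(s["position"])
Rm=cv2.Rodrigues(np.array(p["rvec"]))[0];C=-Rm.T@np.array(p["tvec"])
print("cam in tool",T.inv().apply(C-P)*1000, "axis",T.inv().apply(Rm.T@[0,0,1]))
for z in (11,0,-10,-20,-30,-40):
    X=[P+T.apply(np.array([a,b,z])/1000) for b in (-28,28) for a in (-11,11)]
    print(z,wproj(p,X).round().tolist(), [((proj(n,X[0]/2+X[1]/2)-o)*5+2).round().tolist() for n,o in (("scene",(240,150)),("side",(310,140)))])
a=p["image"][200:360,200:460,::-1];cv2.imwrite("pics/e3.png",cv2.resize(a,None,fx=3,fy=3))
E
```

```text
cam in tool [  83.37502006    0.73495238 -171.41671039] axis [-0.32718359 -0.00143329  0.94495971]
11 [[282.0, 241.0], [280.0, 210.0], [366.0, 241.0], [368.0, 210.0]] [[[140.0, 274.0]], [[192.0, 310.0]]]
0 [[279.0, 248.0], [277.0, 217.0], [368.0, 249.0], [370.0, 217.0]] [[[138.0, 257.0]], [[193.0, 291.0]]]
-10 [[277.0, 256.0], [275.0, 223.0], [370.0, 256.0], [372.0, 223.0]] [[[136.0, 242.0]], [[193.0, 273.0]]]
-20 [[275.0, 265.0], [272.0, 231.0], [372.0, 265.0], [375.0, 231.0]] [[[134.0, 227.0]], [[194.0, 255.0]]]
-30 [[272.0, 274.0], [269.0, 239.0], [375.0, 275.0], [378.0, 239.0]] [[[132.0, 211.0]], [[194.0, 236.0]]]
-40 [[270.0, 285.0], [266.0, 248.0], [377.0, 285.0], [381.0, 248.0]] [[[130.0, 195.0]], [[195.0, 218.0]]]
```

View pics/e3.png

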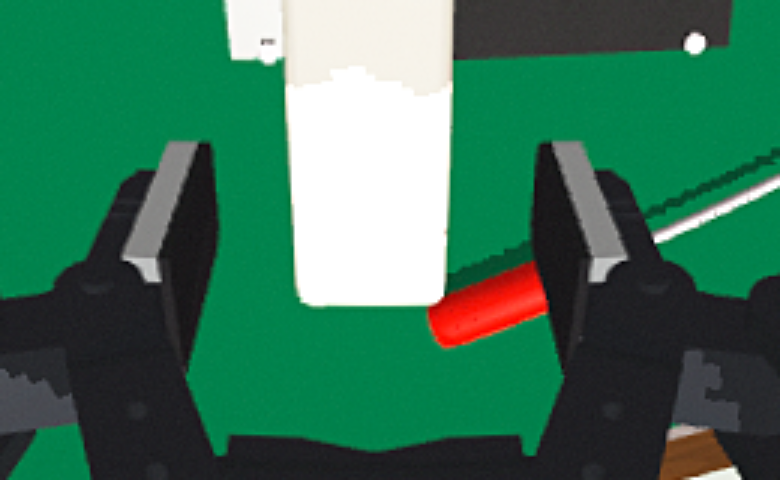

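```bash
python3 - <<'E'
from h import *
P=np.array([.6365,.0299,.1004]);T=R.from_euler('xyz',[-1.922,.009,2.947])
out=[]
for n,o in (("scene",(310,120)),("side",(260,110))):
    im=cv2.imread(f"pics/b_{n}.png"); a=cv2.resize(im[o[1]:o[1]+75,o[0]:o[0]+75],None,fx=5,fy=5,interpolation=cv2.INTER_CUBIC)
    for z,c in ((11,(0,0,255)),(-33,(0,255,255))):
      for b in (-32,32):
        u=(proj(n,P+T.apply(np.array([0,b,z])/1000))[0]-o)*5+2; cv2.circle(a,tuple(int(v) for v in u),3,c,-1)
    out.append(a)
cv2.imwrite("pics/b2.png",np.hstack(out))
E
```

View pics/b2.png

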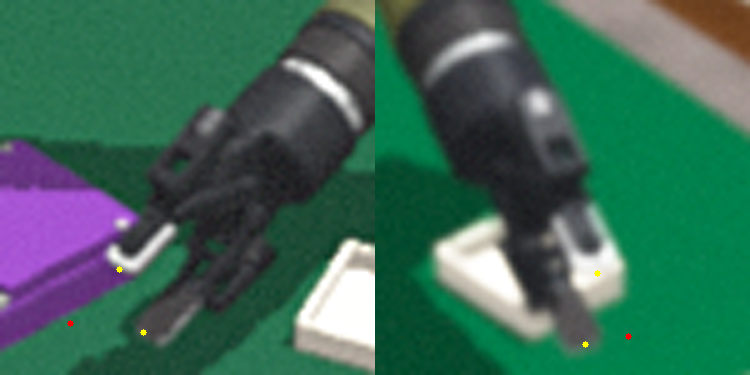

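Call:
servo_tool:
  increments:
    - [[0,-0.005,0.08],[0,0,0],0.3]
    - [[0,-0.005,0.16],[0,0,0],0.3]
    - [[0,-0.005,0.24],[0,0,0],0.3]
    - [[0,-0.005,0.3],[0,0,0],0.3]
    - [[0,-0.005,0.3],[0,0,0],0.3]
    - [[0,-0.005,0.3],[0,0,0],0.15]

```text
time: 6.75
position: [0.6023, -0.1687, 0.1537]
tcp_rot: [-3.138, 0.005, 2.908]
force: [0.0, -0.6, 1.0]
grip_width: 0.0494
```

```bash
cat >> h.py <<'E'
TIP=-33.
def tt(x,z,th,yaw=FY,y=0.):
    "target so that TIP centre is at x,z (fixture mm)"
    p,q=tp(x,z,th,yaw,y); return p-q.apply([0,0,TIP/1000]),q
def tipw():
    from station import bot
    s=bot.sense();T=R.from_euler('xyz',s["tcp_rot"]);p=np.array(s["position"])+T.apply([0,0,TIP/1000])
    print("TIP fix",(R.from_euler('z',-FY).apply(p-FX)*1000).round(1))
def snap(tag,o1=(220,120),o2=(260,110),w=130,k=3):
    from station import optics
    a=[]
    for n,o in (("scene",o1),("side",o2)):
        im=optics.get_image(n)["image"][:,:,::-1]; a.append(cv2.resize(im[o[1]:o[1]+w,o[0]:o[0]+w],None,fx=k,fy=k,interpolation=cv2.INTER_CUBIC))
    cv2.imwrite(f"pics/{tag}.png",np.hstack(a))
E
python3 - <<'E'
from h import *
where();tipw();snap("f")
E
```

```text
t6.75 fix [-20.3  -4.8 153.7] tilt 0.2 zaxis [-0.003 -0.005 -1.   ] xaxis [ 0.04   0.999 -0.005] F [ 0.  -0.6  1. ] F_fix [-0.6 -0.2  1. ] w 0.0494 q [-0.27  0.38 -0.07  1.12 -0.   -0.04]
TIP fix [-20.1  -4.7 186.7]
```

View pics/f.png

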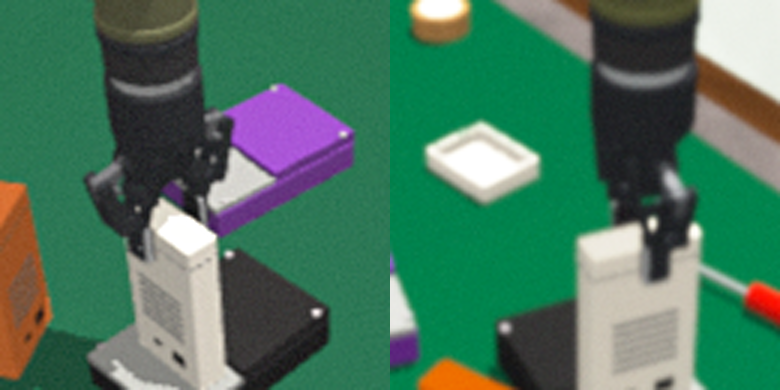

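```bash
cat >> h.py <<'E'
def arc(th,yaw=FY,g=0.,toe=None,y=-4.7,L=147.,off=-16.):
    t=np.radians(th)
    if toe is None: toe=(-5,40) if th<37 else (0-10*np.sin(t),48-10*np.cos(t))
    # g: shift along tool y (towards front) mm
    a=off+g
    return tt(toe[0]+np.cos(t)*a+np.sin(t)*L, toe[1]-np.sin(t)*a+np.cos(t)*L, th,yaw,y)
E
python3 - <<'E'
from h import *
inc([arc(t,1.337) for t in (0,4,8,12,16,20)])
E
```

```text
[0.006, -0.005, 0.005] [-0.004, 0.009, 0.0]
[0.009, 0.048, -0.001] [0.085, 0.009, -0.0]
[0.011, 0.102, -0.003] [0.174, 0.009, -0.0]
[0.014, 0.155, -0.002] [0.262, 0.009, -0.001]
[0.017, 0.208, 0.004] [0.351, 0.009, -0.001]
[0.02, 0.261, 0.013] [0.44, 0.009, -0.001]
```

Call:
servo_tool:
  increments:
    - [[0,0,0],[0,0,0],0.05]
    - [[0,0,0],[0,0,0],-0.05]
    - [[0,0,0],[0,0,0],-0.05]
    - [[0,0,0],[0,0,0],-0.05]
    - [[0,0.02,0],[0.04,0,0],-0.05]
    - [[0.01,0.05,0],[0.09,0,0],-0.05]
    - [[0.01,0.075,0],[0.13,0,0],-0.05]
    - [[0.01,0.1,0],[0.17,0,0],-0.05]

```text
time: 7.52
position: [0.6052, -0.1539, 0.1549]
tcp_rot: [-3.003, 0.008, 2.908]
force: [-0.3, 0.1, 0.7]
grip_width: 0.0409
```

```bash
python3 - <<'E'
from h import *
where();tipw();snap("g")
E
```

```text
t7.52 fix [ -5.2  -4.8 154.9] tilt 7.9 zaxis [-0.138 -0.002 -0.99 ] xaxis [ 0.04   0.999 -0.008] F [-0.3  0.1  0.7] F_fix [0.  0.3 0.7] w 0.0409 q [-0.17  0.38 -0.07  1.12 -0.14  0.06]
TIP fix [ -0.6  -4.7 187.6]
```

View pics/g.png

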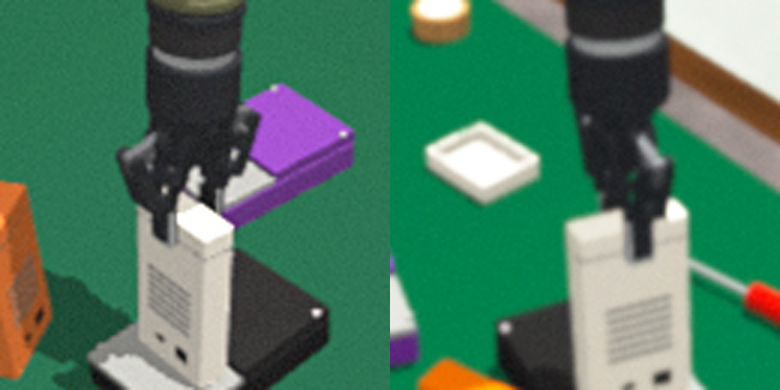

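```bash
python3 - <<'E'
from h import *
inc([arc(t,1.338) for t in (10,14,18,22,26,30)])
E
```

```text
[0.003, 0.017, -0.006] [0.048, 0.009, 0.001]
[0.005, 0.071, -0.009] [0.137, 0.009, 0.0]
[0.008, 0.124, -0.009] [0.226, 0.009, -0.0]
[0.011, 0.177, -0.005] [0.315, 0.009, -0.0]
[0.013, 0.23, 0.002] [0.404, 0.009, -0.001]
[0.016, 0.283, 0.014] [0.493, 0.009, -0.001]
```

Call:
servo_tool:
  increments:
    - [[0,0.02,-0.005],[0.05,0,0],-0.05]
    - [[0,0.045,-0.005],[0.09,0,0],-0.05]
    - [[0.005,0.07,-0.01],[0.135,0,0],-0.05]
    - [[0.005,0.095,-0.01],[0.18,0,0],-0.05]
    - [[0.01,0.125,-0.01],[0.225,0,0],-0.05]
    - [[0.01,0.15,-0.005],[0.27,0,0],-0.05]
    - [[0.01,0.175,-0.005],[0.315,0,0],-0.05]
    - [[0.01,0.205,0],[0.36,0,0],-0.05]
    - [[0.01,0.23,0],[0.405,0,0],-0.05]

```text
time: 8.37
position: [0.6119, -0.1189, 0.1498]
tcp_rot: [-2.686, 0.007, 2.91]
force: [-0.6, -0.2, 0.1]
grip_width: 0.0406
```

```bash
python3 - <<'E'
from h import *
where();tipw();snap("g2")
inc([arc(t,1.34) for t in (28,32,36,40,44,48)])
E
```

```text
t8.37 fix [ 30.4  -4.7 149.8] tilt 26.1 zaxis [-0.44   0.01  -0.898] xaxis [ 0.038  0.999 -0.007] F [-0.6 -0.2  0.1] F_fix [-0.4  0.6  0.1] w 0.0406 q [ 0.05  0.48 -0.02  1.21 -0.44  0.32]
TIP fix [ 44.9  -5.  179.4]
[0.002, 0.017, -0.005] [0.044, 0.006, -0.001]
[0.004, 0.071, -0.008] [0.133, 0.006, -0.002]
[0.007, 0.124, -0.008] [0.222, 0.006, -0.002]
[0.008, 0.168, -0.003] [0.311, 0.006, -0.002]
[0.01, 0.217, 0.004] [0.4, 0.006, -0.002]
[0.012, 0.265, 0.013] [0.489, 0.006, -0.002]
```

View pics/g2.png

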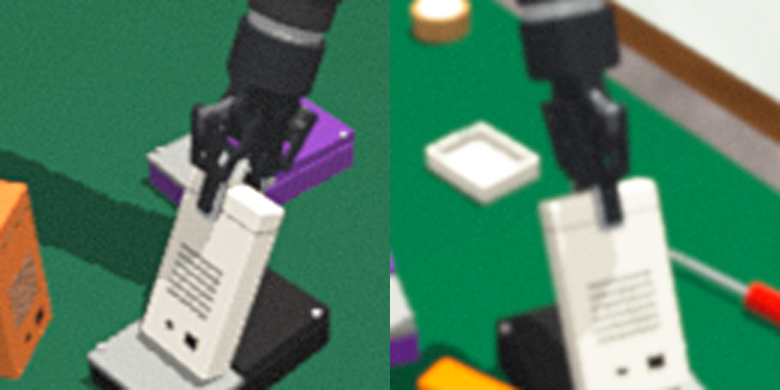

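Call:
servo_tool:
  increments:
    - [[0,0.02,-0.005],[0.045,0,0],-0.05]
    - [[0,0.045,-0.005],[0.09,0,0],-0.05]
    - [[0,0.07,-0.01],[0.135,0,0],-0.05]
    - [[0.005,0.095,-0.01],[0.18,0,0],-0.05]
    - [[0.005,0.12,-0.01],[0.225,0.005,0],-0.05]
    - [[0.005,0.145,-0.005],[0.265,0.005,0],-0.05]
    - [[0.01,0.168,-0.005],[0.31,0.005,0],-0.05]
    - [[0.01,0.19,0],[0.355,0.005,0],-0.05]
    - [[0.01,0.217,0.005],[0.4,0.005,0],-0.05]
    - [[0.01,0.24,0.01],[0.445,0.005,0],-0.05]
    - [[0.01,0.265,0.015],[0.49,0.005,0],-0.05]

```text
time: 9.38
position: [0.6184, -0.0841, 0.1292]
tcp_rot: [-2.303, 0.002, 2.908]
force: [-0.2, 0.1, -0.2]
grip_width: 0.0407
```

```bash
python3 - <<'E'
from h import *
where();tipw();snap("g3")
inc([arc(t,1.345) for t in (50,54,58,62,66,70)])
E
```

```text
t9.38 fix [ 65.9  -4.3 129.2] tilt 48.0 zaxis [-0.743  0.028 -0.669] xaxis [ 0.04   0.999 -0.002] F [-0.2  0.1 -0.2] F_fix [ 0.1  0.2 -0.2] w 0.0407 q [ 0.25  0.75  0.16  1.46 -0.72  0.67]
TIP fix [ 90.4  -5.2 151.3]
[-0.003, 0.012, -0.013] [0.043, -0.008, -0.003]
[-0.001, 0.061, -0.017] [0.132, -0.008, -0.003]
[0.0, 0.11, -0.018] [0.221, -0.008, -0.002]
[0.002, 0.159, -0.015] [0.31, -0.008, -0.002]
[0.003, 0.207, -0.009] [0.399, -0.008, -0.002]
[0.004, 0.255, 0.0] [0.488, -0.008, -0.002]
```

View pics/g3.png

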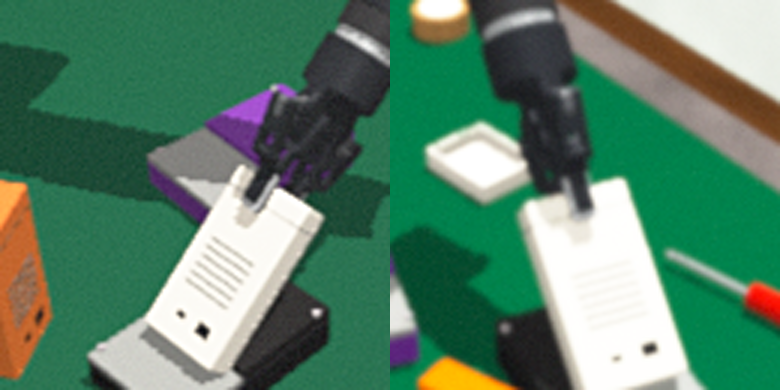

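Call:
servo_tool:
  increments:
    - [[0,0.015,-0.01],[0.045,0,0],-0.05]
    - [[0,0.037,-0.015],[0.09,0,0],-0.05]
    - [[0,0.06,-0.017],[0.13,0,0],-0.05]
    - [[0,0.085,-0.018],[0.175,0,0],-0.05]
    - [[0,0.11,-0.018],[0.22,0,0],-0.05]
    - [[0,0.135,-0.017],[0.265,0,0],-0.05]
    - [[0,0.16,-0.015],[0.31,0,0],-0.05]
    - [[0,0.183,-0.012],[0.355,0,0],-0.05]
    - [[0,0.207,-0.01],[0.4,0,0],-0.05]
    - [[0,0.231,-0.005],[0.445,0,0],-0.05]

```text
time: 10.32
position: [0.6232, -0.0609, 0.1023]
tcp_rot: [-1.954, -0.001, 2.907]
force: [0.8, 1.3, -1.2]
grip_width: 0.0406
```

```bash
python3 - <<'E'
from h import *
where();tipw();snap("g4")
inc([arc(t,1.35) for t in (68,70,72,74,76)])
E
```

```text
t10.32 fix [ 89.6  -4.5 102.3] tilt 68.0 zaxis [-0.927  0.038 -0.374] xaxis [0.041 0.999 0.001] F [ 0.8  1.3 -1.2] F_fix [ 1.4 -0.6 -1.2] w 0.0406 q [ 0.36  1.09  0.42  1.85 -0.88  1.06]
TIP fix [120.2  -5.8 114.6]
[-0.003, -0.011, -0.01] [-0.003, -0.018, 0.001]
[-0.003, 0.013, -0.014] [0.042, -0.018, 0.001]
[-0.002, 0.038, -0.016] [0.086, -0.018, 0.002]
[-0.002, 0.062, -0.018] [0.131, -0.018, 0.002]
[-0.002, 0.086, -0.019] [0.175, -0.018, 0.002]
```

View pics/g4.png

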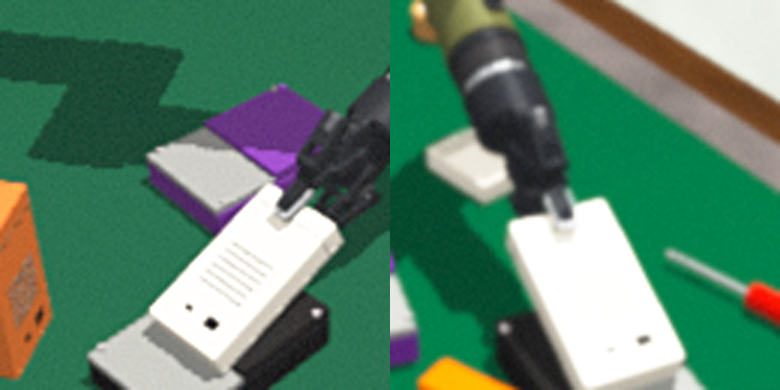

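Call:
servo_tool:
  increments:
    - [[0,0.013,-0.01],[0.04,0,0],-0.05]
    - [[0,0.025,-0.015],[0.065,0,0],-0.05]
    - [[0,0.038,-0.016],[0.085,-0.01,0],-0.05]
    - [[0,0.05,-0.017],[0.11,-0.01,0],-0.05]
    - [[0,0.062,-0.018],[0.13,-0.01,0],-0.05]
    - [[0,0.074,-0.018],[0.155,-0.01,0],-0.05]
    - [[0,0.086,-0.018],[0.175,-0.01,0],-0.05]
    - [[0,0.098,-0.018],[0.2,-0.01,0],-0.05]
    - [[0,0.11,-0.018],[0.22,-0.01,0],-0.05]

```text
time: 11.17
position: [0.6241, -0.0523, 0.0855]
tcp_rot: [-1.78, -0.003, 2.915]
force: [0.6, -0.0, -1.5]
grip_width: 0.0405
```

```bash
python3 - <<'E'
from h import *
where();tipw();snap("g5",w=120)
inc([arc(t,1.35) for t in (78,80,82,84,86,88)])
E
```

```text
t11.17 fix [98.1 -3.8 85.5] tilt 78.0 zaxis [-0.978  0.033 -0.207] xaxis [0.033 0.999 0.003] F [ 0.6 -0.  -1.5] F_fix [ 0.1 -0.6 -1.5] w 0.0405 q [ 0.39  1.28  0.58  2.09 -0.92  1.28]
TIP fix [130.4  -4.9  92.4]
[-0.004, -0.006, -0.003] [-0.002, -0.008, 0.006]
[-0.004, 0.018, -0.007] [0.043, -0.008, 0.006]
[-0.004, 0.042, -0.009] [0.087, -0.008, 0.006]
[-0.004, 0.067, -0.011] [0.132, -0.008, 0.006]
[-0.003, 0.091, -0.011] [0.176, -0.008, 0.006]
[-0.003, 0.116, -0.011] [0.22, -0.008, 0.006]
```

View pics/g5.png

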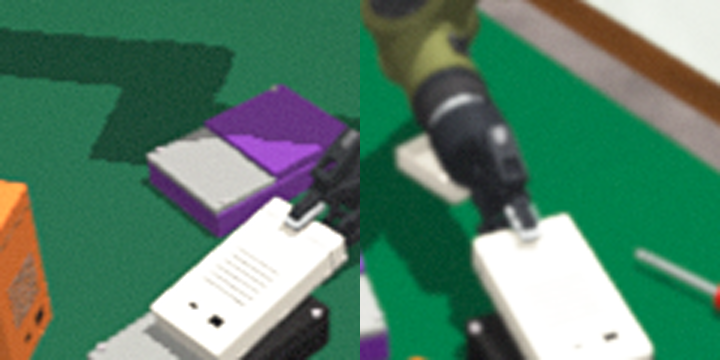

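```bash
python3 - <<'E'
from h import *
inc([tt(130.4+a,92.4-d,78-b,1.345,-4.9) for d,a,b in ((4,.5,.3),(8,1,.6),(12,1.5,.9),(16,2,1.2),(20,2.5,1.6),(24,3,2))])
E
```

```text
[-0.004, 0.019, 0.0] [-0.008, -0.002, 0.007]
[-0.004, 0.047, 0.003] [-0.015, -0.002, 0.007]
[-0.004, 0.075, 0.005] [-0.022, -0.002, 0.007]
[-0.004, 0.103, 0.007] [-0.028, -0.002, 0.007]
[-0.005, 0.132, 0.009] [-0.037, -0.002, 0.007]
[-0.005, 0.16, 0.012] [-0.046, -0.002, 0.007]
```

Call:
servo_tool:
  increments:
    - [[0,0.01,0],[0,0,0],-0.03]
    - [[0,0.02,0],[-0.01,0,0],-0.02]
    - [[0,0.035,0],[-0.01,0,0],-0.01]
    - [[0,0.045,0.003],[-0.015,0,0],0]
    - [[0,0.06,0.004],[-0.02,0,0],0]
    - [[0,0.075,0.005],[-0.02,0,0],0]
    - [[0,0.09,0.006],[-0.025,0,0],0]
    - [[0,0.103,0.007],[-0.03,0,0],0]

```text
time: 11.93
position: [0.6239, -0.0501, 0.0686]
tcp_rot: [-1.803, -0.006, 2.915]
force: [-0.7, -1.0, -1.9]
grip_width: 0.0427
```

```bash
python3 - <<'E'
from h import *
where();tipw();snap("g6",w=120)
E
```

```text
t11.93 fix [100.3  -3.2  68.6] tilt 76.7 zaxis [-0.973  0.033 -0.23 ] xaxis [0.032 0.999 0.006] F [-0.7 -1.  -1.9] F_fix [-1.1  0.5 -1.9] w 0.0427 q [ 0.39  1.28  0.57  2.04 -0.92  1.25]
TIP fix [132.4  -4.3  76.1]
```

View pics/g6.png

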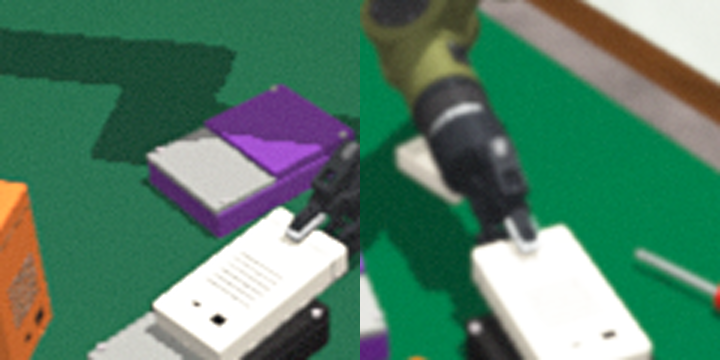

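Call:
servo_tool:
  increments:
    - [[0,0.01,0],[0,0,0],0]
    - [[0,0.02,0],[0,0,0],0]
    - [[0,0.03,0.003],[-0.01,0,0],0]
    - [[0,0.04,0.005],[-0.01,0,0],0]
    - [[0,0.05,0.005],[-0.015,0,0],0]
    - [[0,0.06,0.007],[-0.015,0,0],0]
    - [[0,0.07,0.008],[-0.02,0,0],0]
    - [[0,0.08,0.01],[-0.02,0,0],0]

```text
time: 12.7
position: [0.6242, -0.0488, 0.0566]
tcp_rot: [-1.819, -0.005, 2.915]
force: [0.6, -1.0, -1.0]
grip_width: 0.0427
```

```bash
python3 - <<'E'
from h import *
where();tipw();snap("g7",o1=(255,170),o2=(280,160),w=75,k=5)
from station import optics
cv2.imwrite("pics/g7w.png",optics.get_image("wrist")["image"][:,:,::-1])
E
```

```text
t12.70 fix [101.6  -3.2  56.6] tilt 75.8 zaxis [-0.969  0.033 -0.245] xaxis [0.033 0.999 0.005] F [ 0.6 -1.  -1. ] F_fix [-0.9 -0.8 -1. ] w 0.0427 q [ 0.39  1.28  0.56  2.01 -0.91  1.23]
TIP fix [133.5  -4.3  64.7]
```

View pics/g7.png

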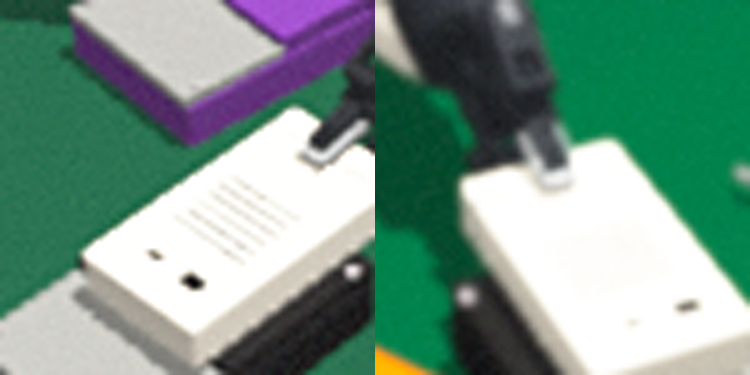

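View pics/g7w.png

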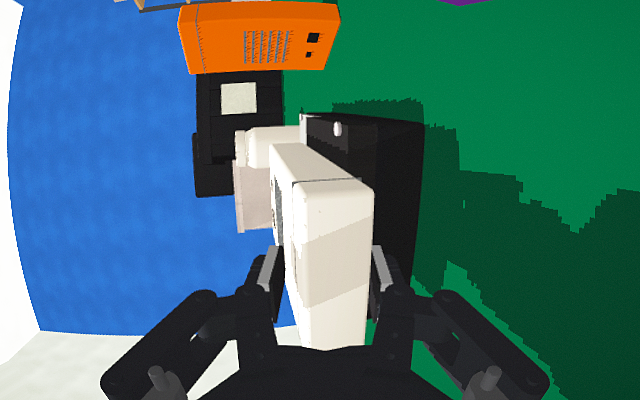

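Call:
servo_tool:
  increments:
    - [[0,0,0],[0,0,0],0.04]
    - [[0,0,0],[0,0,0],0.08]
    - [[0,0,0],[0,0,0],0.12]
    - [[0,0,0],[0,0,0],0.16]
    - [[0,0,0],[0,0,0],0.2]
    - [[0,0,0],[0,0,0],0.24]
    - [[0,0,0],[0,0,0],0.28]
    - [[0,0,0],[0,0,0],0.32]
    - [[0,0,0],[0,0,0],0.36]
    - [[0,0,0],[0,0,0],0.4]

```text
time: 13.68
position: [0.6241, -0.0488, 0.0565]
tcp_rot: [-1.818, -0.006, 2.915]
force: [0.2, 0.5, 0.2]
grip_width: 0.0597
```

```bash
python3 - <<'E'
from h import *
where();tipw();snap("g8",o1=(255,170),o2=(280,160),w=75,k=5)
from station import optics
cv2.imwrite("pics/g8w.png",optics.get_image("wrist")["image"][:,:,::-1])
E
```

```text
t13.68 fix [101.6  -3.1  56.5] tilt 75.8 zaxis [-0.969  0.033 -0.245] xaxis [0.032 0.999 0.006] F [0.2 0.5 0.2] F_fix [ 0.5 -0.1  0.2] w 0.0597 q [ 0.39  1.28  0.56  2.01 -0.91  1.23]
TIP fix [133.5  -4.2  64.6]
```

View pics/g8.png

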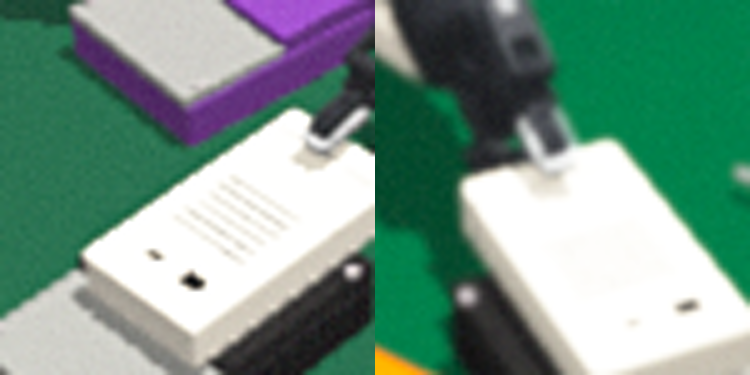

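View pics/g8w.png

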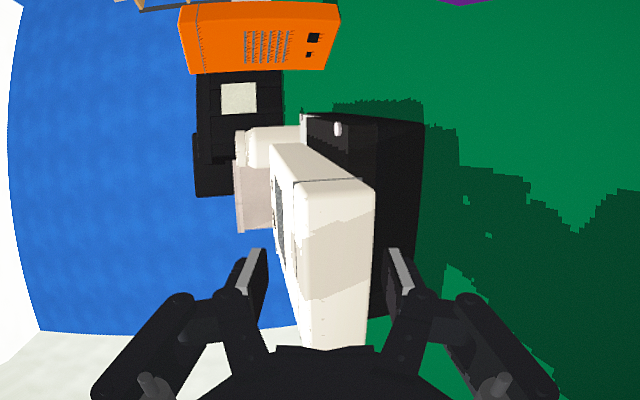

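Call:
servo_tool:
  increments:
    - [[0,0,-0.1],[0,0,0],0.4]
    - [[0,0,-0.2],[0,0,0],0.4]
    - [[0,0,-0.3],[0,0,0],0.4]
    - [[0,0,-0.42],[0,0,0],0.4]
    - [[0,-0.05,-0.5],[0,0,0],0.4]
    - [[0,-0.3,-0.55],[-0.1,0,0],0.4]
    - [[0,-0.6,-0.55],[-0.2,0,0],0.4]
    - [[0,-0.8,-0.55],[-0.3,0,0],0.4]
    - [[0,-0.8,-0.55],[-0.3,0,0],0.4]

```text
time: 14.58
position: [0.6393, -0.0013, 0.2066]
tcp_rot: [-2.066, 0.011, 2.915]
force: [-0.4, -0.2, 2.5]
grip_width: 0.0596
```

```bash
python3 - <<'E'
from h import *
where();tipw();snap("h",o1=(240,170),o2=(280,150),w=100,k=4)
from station import optics
for n in("scene","side"): cv2.imwrite(f"pics/h_{n}.png",optics.get_image(n)["image"][:,:,::-1])
E
```

```text
t14.58 fix [151.1  -8.9 206.6] tilt 61.6 zaxis [-0.88   0.023 -0.475] xaxis [ 0.032  0.999 -0.011] F [-0.4 -0.2  2.5] F_fix [-0.3  0.4  2.5] w 0.0596 q [ 0.41  0.99  0.58  1.99 -0.79  1.  ]
TIP fix [180.1  -9.7 222.3]
```

View pics/h.png

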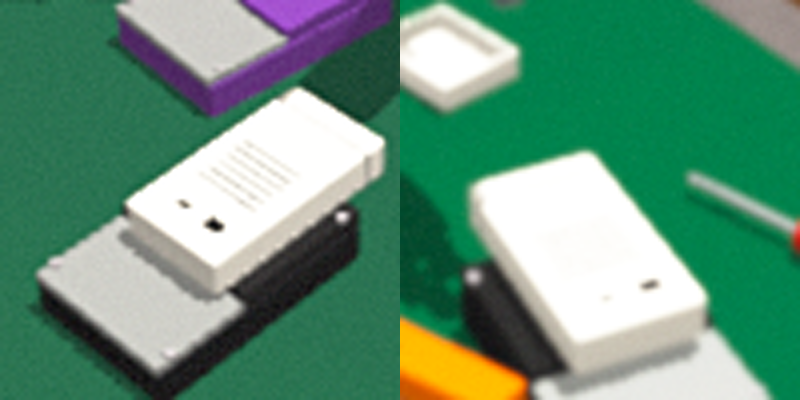

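View pics/h_side.png

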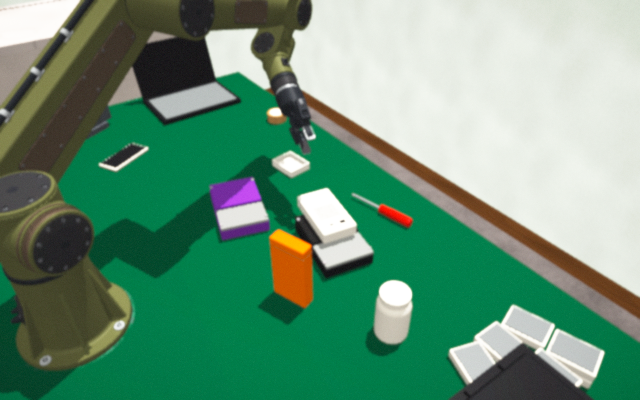

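```bash
python3 - <<'E'
from h import *
L=[("scene",127,205,0,45,32),("scene",215,264,0,-45,32),("scene",215,292,0,-45,0),("scene",300,88,170,45,32),("scene",384,147,170,-45,32),
("side",172,345,0,45,32),("side",306,300,0,-45,32),("side",70,190,170,45,32),("side",192,153,170,-45,32)]
off={"scene":(240,170),"side":(280,150)}
def f(p):
    o=[]
    for n,u,v,x,y,z in L:
        X=R.from_euler('zy',[p[2],p[4]]).apply(np.array([x,y,z])/1000)+[p[0],p[1],p[3]]
        o+=list(proj(n,X)[0]-[(u+.5)/4-.5+off[n][0],(v+.5)/4-.5+off[n][1]])
    return o
s=least_squares(f,[.6,-.15,1.35,.048,0],loss='soft_l1');p=s.x
print("toe fix",(R.from_euler('z',-FY).apply(p[[0,1,3]]-FX)*1000).round(1),"yaw",p[2]-FY,"pitch deg",np.degrees(p[4]),np.round(s.fun,1))
E
```

```text
toe fix [-9.6 -3.7 42.1] yaw -0.013489360675746243 pitch deg -1.878035227146655 [-0.3 -0.1 -0.6  0.8  0.3  2.1 -0.3  0.4  0.7 -1.  -0.1 -0.3 -0.3  0.2
 -0.2 -0.5 -0.1 -0.2]
```

```bash
python3 -c "
from station import order
print(order.job_done())"
```

```text
the job is handed in; nothing more can be done
None
```

The housing now lies flat on its side along the dark rest pad, and I handed the job in at about 15 s of the 48 s allowed.

**How it was done:** I put the open fingers on either side of the top of the housing, leaving about 8 mm of slack so it was never pinched. I tipped it about its foot, with the pad-side finger holding it until the pad took the weight. Then I opened the fingers and backed straight out. The wrist force I read after each move stayed under about 3 N.

**Last checks:**
- **Released:** the housing did not move when the fingers opened, so it was already resting on the pad. The arm is clear of it.
- **Position:** a fit to both camera views puts its lower front edge about 10 mm on the ledge side of the step, within the stated 20 mm. It is turned about 0.8 degrees from the fixture's axis.
- **Other objects:** the canister, screwdriver, cover and look-alikes appear unmoved in the last side view; I did not measure them.

**What disagreed:**
- **Fingertip position:** in the pictures the fingertips sat about 44 mm farther back along the tool than the description says. I went by the pictures from then on.
- **Flatness:** the final fit gave a tilt of 1.9 degrees and put the foot about 6 mm too low. I take this as picture error, because its centre is well over the pad and it looks flat in both views.

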